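# Pack the lidded basket

## Robot

A 6-joint arm with a two-finger parallel gripper is mounted at the origin on the work surface. World frame = base frame: x ahead of the robot, y to its left, z up, the work surface at z = 0. Lengths are in mm, angles in rad, forces in N, time in s.
With the tool pointing down it reaches from about 400 to 825 mm from the base axis. Payload 7 kg.
Tool frame: the origin (TCP) lies on the centre line of the jaws, within the pads' length; the fingertips stand 17 mm ahead of it and the grasp point (between the pads) lies 2 mm behind it; z points along the fingers, y is the line along which they close (so a half turn about z gives the same grasp; the last joint's range is limited). The gripper opens to 85 mm and grips with 20 to 120 N. Pads are 22 mm wide; open, the fingers measure 114 mm over their backs; the gripper's body (76 mm by 85 mm) begins 54 mm behind the grasp point. The pads swing forward as they close: fully open they stand 13 mm farther back than shut.
Start: joints at [0.288, 0.359, 0.012, 0, -1.224, -0.288], TCP at [674.978, -0.019, 248.302] pointing down, gripper open.
Joint ranges: [-3.07, 3.07], [-1.43, 2.12], [-1.02, 1.25], [-3.03, 1.67], [-3.05, -0], [-3.03, 3.03]. Speed limits (rad/s): [2.39, 2.39, 3.01, 3.14, 3.14, 3.14].

## Interface

Orientations are given as a unit quaternion [x, y, z, w].
In Python, from cell import readout, vision, ctrl gives the robot as it stands.
- The arm moves only by the tool drive_tool, never from a script. Its argument "commands" is a list of rows, each a list of 6 numbers: the shift along the tool's x, y, z in mm, then the turn, a rotation vector about the tool's x, y, z in rad. A call has 1 to 5 rows; each row is the pose to reach, as a shift and turn from the pose commanded when the call began, along the tool's axes at that moment; what a row does not reach only later rows make up. A row lasts 1/12 s, in which the tool goes at most 41.7 mm and 7.16 degrees, less where a joint would pass 70% of its speed; a pose out of reach is approached as far as the arm can. A call with a gripper value outside its range is refused whole. "claw" is the opening, from -1 (shut) to 1 (fully open), set as the call begins (left out, the last holds). The fingers move at their own pace and stop on an object; "grip_force" is the grip in N (left out, the last holds). Time passes only in rows, so rows that repeat a pose let the fingers close. It gives the time, the measured TCP pose, the force, the opening and the grip force at its end, in the units of the state.
- readout.sense(): the state, without advancing time (a new reading comes with each control period).
- vision.camera(name): name is "scene" or "side" or "wrist"; returns a dict with "frame" (400x640x3 uint8, blue, green, red), "range_z" (400x640 float32, mm along the optical axis (not along the pixel's ray), 0 where there is no reading), "K" (3x3 intrinsics, pixels), "world_from_camera" (4x4, takes a point from camera to world coordinates); the wrist camera has in their place "mount" (4x4, takes a point from camera to tool coordinates, whose origin is the TCP and whose axes are the flange's). Camera axes: x right, y down, z forward; pixel columns grow to the right and rows downward; lengths in mm; the calibration is good to about 2 mm. A picture is of the moment at which its call begins: read the wrist's pose just before it.
- ctrl.job_done(): hands the job in; it is judged then, once.
The state is a dict: "clock": time; "q": joint angles; "qd": joint speeds; "tau": joint torques, N m; "eef_pos": TCP position; "orientation": TCP orientation; "contact_force": force on the tool from outside, world axes, zero at the start; "ft_torque": the same for the moment, N m; "grip_width": finger opening in mm; "grip_force": force on a finger pad.
Only numpy, scipy, OpenCV 4.12 (cv2) and the standard library are available. Lean on these libraries where they do the work, as an engineer would, in place of code of your own. Each camera call takes 0.05 s, during which the arm holds its last target. There are 200 camera calls.

## Task

Pack the small bottles away in the lidded basket on the glass shelf: slide its latch back, lift the lid off and put it aside, and stand every small bottle upright in the basket, each in a cell of its own. Then seat the lid flat and square in its recess again, and slide the latch fully home over it. Leave the spray bottle and the coaster where they are.

Things in the scene. Friction and masses are not known exactly. Their poses are not given: they have to be found in the camera images.
- basket: Fixed brown rattan-look plastic basket, 164 (x) x 184 (y) x 104 mm high. Origin: centre of its underside, on the shelf; z up; its latch is on its -x side, on a track 44 mm wide that sticks out to x = -146 mm, top at 104 mm. Inside: 2 x 2 cells, 66 (x) x 76 (y) mm, centres at x = +-35, y = +-40 mm, floor at z = 6 mm; the divider cross is 4 mm thick, top at 40 mm.
- basket_pocket (a point): Centre of the lid's recess in the basket's rim, level with the ledge (92 mm above the basket's origin) on which the lid rests; axes as the basket's. Above the ledge the recess is 152 (x) x 172 (y) mm, sides straight for 8 mm, then flared outwards to the rim's top 12 mm above the ledge. Seated, the lid's origin lies on this point.
- lid: Loose flat rattan-look lid, 148 (x) x 168 (y) x 10 mm, 160 g; on its middle a bar handle 20 (x) x 80 (y) mm, top 42 mm above the lid's underside. Origin: centre of the underside, z up. Starts seated in the basket's recess (2 mm play each side) under the latch. Between basket and bottles, about 180 x 180 mm of shelf around world x = 0.54, y = 0.03 is free to lay it on.
- latch (a joint): Sliding white plastic latch on the basket's -x rim, m: 0 fully home (shut), 0.028 fully drawn back; grows along the basket's -x. Rubs with about 1.5 N, stays where left; starts within 4 mm of shut. Shut, its tongue (30 mm wide, 6 mm thick, underside 105.5 mm above the basket's origin) reaches 14 mm over the lid; from 0.022 on it is clear.
- latch_knob (a point): Centre of the top of the latch's square knob, 14 x 14 mm, which stands 30 mm above the latch's 6 mm plate. Moves with the latch: at joint 0 it is at x = -98, y = 0, z = 141.5 mm in the basket's frame.
- bottle0: Small closed bottle, about 90 g, one of up to four alike (2 to 4 are there; None if absent): white round body 50 mm diameter and 42 mm high, narrower grey cap on top 24 mm diameter and 30 mm high, 72 mm in all; heavy at the bottom. Origin: centre of its underside, z up its axis. It starts standing on the shelf to the left (+y) of the basket.
- bottle1: Small closed bottle, about 90 g, one of up to four alike (2 to 4 are there; None if absent): white round body 50 mm diameter and 42 mm high, narrower grey cap on top 24 mm diameter and 30 mm high, 72 mm in all; heavy at the bottom. Origin: centre of its underside, z up its axis. It starts standing on the shelf to the left (+y) of the basket.
- bottle2: Small closed bottle, about 90 g, one of up to four alike (2 to 4 are there; None if absent): white round body 50 mm diameter and 42 mm high, narrower grey cap on top 24 mm diameter and 30 mm high, 72 mm in all; heavy at the bottom. Origin: centre of its underside, z up its axis. It starts standing on the shelf to the left (+y) of the basket.
- bottle3: Small closed bottle, about 90 g, one of up to four alike (2 to 4 are there; None if absent): white round body 50 mm diameter and 42 mm high, narrower grey cap on top 24 mm diameter and 30 mm high, 72 mm in all; heavy at the bottom. Origin: centre of its underside, z up its axis. It starts standing on the shelf to the left (+y) of the basket.
- spray: Black spray bottle with a trigger, 68 mm diameter, 190 mm tall, standing at the far side; leave alone. Origin: centre of its underside.
- coaster: Round ceramic coaster, 92 mm diameter, 9 mm thick, lying at the far side; leave alone. Origin: centre of its underside. (Not listed: a fixed low aluminium tray, 100 x 150 x 14 mm, with two white clothespins in it, nearer to the robot than everything here, around world x = 0.375, y = 0.)
Not all that is in view belongs to the job. Leave any purple or red look-alike of the bottle1 alone.

How it is judged (in metres and radians):
On the way, in this order (a step that is already met when the one before it is completed fails the run):
1. the latch is drawn back clear of the lid (value of joint latch above 0.021 m), for 0.2 s.
2. the lid is off the basket (horizontal distance between lid and basket above 0.1 m), for 0.2 s.
3. with the latch still drawn back, every bottle stands in the basket and the lid is seated in its pocket (x of bottle0 in the frame of basket between -0.066 and 0.066 m and y of bottle0 in the frame of basket between -0.076 and 0.076 m and z of each of bottle0, bottle1, bottle2, bottle3 in the frame of basket below 0.011 m and angle between each of bottle0, bottle1, bottle2, bottle3's own z axis and vertical below 0.12 rad and x of bottle1 in the frame of basket between -0.066 and 0.066 m and y of bottle1 in the frame of basket between -0.076 and 0.076 m and x of bottle2 in the frame of basket between -0.066 and 0.066 m and y of bottle2 in the frame of basket between -0.076 and 0.076 m and x of bottle3 in the frame of basket between -0.066 and 0.066 m and y of bottle3 in the frame of basket between -0.076 and 0.076 m and z of lid in the frame of basket between 0.089 and 0.0945 m and horizontal distance between lid and basket below 0.006 m and angle between lid's own z axis and vertical below 0.03 rad and angle between the y axis of lid and the y axis of basket, either way round below 0.06 rad and value of joint latch above 0.018 m), for 0.2 s.
At the end, for the whole second after the job is handed in: Each bottle present stands upright (0.12 rad) on the floor of its own cell; lid in the rim pocket: underside within 2.5 mm of the ledge, flat within 0.03 rad, centred within 6 mm, square within 0.06 rad; latch within 5 mm of home; all at rest (x of bottle0 in the frame of basket between -0.066 and 0.066 m and y of bottle0 in the frame of basket between -0.076 and 0.076 m and z of each of bottle0, bottle1, bottle2, bottle3 in the frame of basket below 0.011 m and angle between each of bottle0, bottle1, bottle2, bottle3's own z axis and vertical below 0.12 rad and x of bottle1 in the frame of basket between -0.066 and 0.066 m and y of bottle1 in the frame of basket between -0.076 and 0.076 m and x of bottle2 in the frame of basket between -0.066 and 0.066 m and y of bottle2 in the frame of basket between -0.076 and 0.076 m and x of bottle3 in the frame of basket between -0.066 and 0.066 m and y of bottle3 in the frame of basket between -0.076 and 0.076 m and z of lid in the frame of basket between 0.089 and 0.0945 m and horizontal distance between lid and basket below 0.006 m and angle between lid's own z axis and vertical below 0.03 rad and angle between the y axis of lid and the y axis of basket, either way round below 0.06 rad and linear speed of each of bottle0, bottle1, bottle2, bottle3, lid below 0.03 m/s and value of joint latch below 0.005 m); the robot touches nothing.
It fails at once if the spray bottle is moved more than 30 mm (distance of spray from where it was at the start of the episode above 0.03 m).
It fails at once if the coaster is moved more than 30 mm (distance of coaster from where it was at the start of the episode above 0.03 m).
Of bottle0, bottle1, bottle2, bottle3 only 2 to 4 are there at a start; the rules pass over those that are not, and their reading is None.
At some moment in a run one of bottle0, bottle1, bottle2, bottle3 may be knocked a few centimetres aside while the robot is not near it.
It also fails if it takes over 210 s, if anything falls off the work surface, if the arm or the gripper's body presses on something with over 40 N, if the wrist force passes 120 N, or if a joint passes its speed limit or range.

## Working session

There is one attempt and no reset: what is moved stays moved. The work goes in short steps, Python scripts to look and compute and a tool call to move; the robot and the scene stay as the last step left them, time stands still between calls to the robot, and variables do not carry over. Pictures are saved under pics/ and viewed, at most 14 in all, crops included, and the job is handed in when it is done.

Besides the shell and the picture viewer there is one more tool, called after "Call:" by a JSON object that holds its "method" and its "body". drive_tool: Moves the arm, as the interface text tells. Its arguments: {"type":"object","properties":{"commands":{"type":"array"},"claw":{"type":"number"},"grip_force":{"type":"number"}},"required":["commands"]}

```bash
mkdir -p pics; ls
cat > h.py <<'E'
import numpy as np, cv2
from cell import readout, vision, ctrl
from scipy.spatial.transform import Rotation as R
def grab(name):
    s=readout.sense(); c=vision.camera(name)
    if 'world_from_camera' in c: T=c['world_from_camera']
    else:
        W=np.eye(4); W[:3,:3]=R.from_quat(s['orientation']).as_matrix(); W[:3,3]=s['eef_pos']; T=W@c['mount']
    c['T']=np.array(T); return c
def cloud(c):
    z=c['range_z']; K=c['K']; v,u=np.mgrid[:z.shape[0],:z.shape[1]]
    p=np.stack([(u-K[0,2])/K[0,0]*z,(v-K[1,2])/K[1,1]*z,z],-1)
    P=p@c['T'][:3,:3].T+c['T'][:3,3]; P[z==0]=np.nan; return P
E
python3 - <<'E'
from h import *
s=readout.sense(); print({k:np.round(v,3) for k,v in s.items()})
for n in ['scene','side','wrist']:
    c=grab(n); cv2.imwrite(f'pics/{n}0.png',c['frame']); np.savez(f'{n}0.npz',P=cloud(c),f=c['frame'],T=c['T'],K=c['K'])
    print(n,np.round(c['T'],3).tolist(),np.round(c['K'],1).tolist())
E
```

```text
pics
{'clock': np.float64(0.0), 'q': array([ 0.288,  0.359,  0.011, -0.   , -1.224, -0.288]), 'qd': array([ 0.   , -0.001, -0.   ,  0.001, -0.   ,  0.001]), 'tau': array([ 0.0000e+00, -5.8332e+01,  2.9342e+01,  6.9370e+00, -6.0000e-03,
       -0.0000e+00]), 'eef_pos': array([ 6.74541e+02, -1.40000e-02,  2.47348e+02]), 'orientation': array([-0.707,  0.707,  0.001, -0.001]), 'contact_force': array([ 0.712,  0.347, -0.386]), 'ft_torque': array([ 0.025, -0.022,  0.002]), 'grip_force': np.float64(0.0), 'grip_width': np.float64(85.382)}
scene [[-0.532, 0.539, -0.653, 1307.97], [0.847, 0.351, -0.4, 567.531], [0.014, -0.765, -0.644, 844.746], [0.0, 0.0, 0.0, 1.0]] [[502.9, 0.0, 314.9], [0.0, 502.9, 203.1], [0.0, 0.0, 1.0]]
side [[-0.829, -0.304, 0.47, 132.961], [-0.559, 0.46, -0.69, 672.522], [-0.007, -0.834, -0.551, 582.339], [0.0, 0.0, 0.0, 1.0]] [[382.8, 0.0, 322.5], [0.0, 382.8, 207.0], [0.0, 0.0, 1.0]]
wrist [[-1.0, 0.0, -0.001, 675.338], [-0.0, 0.946, 0.324, -83.601], [0.001, 0.324, -0.946, 374.111], [0.0, 0.0, 0.0, 1.0]] [[320.8, 0.0, 316.9], [0.0, 320.8, 204.8], [0.0, 0.0, 1.0]]
```

View pics/scene0.png

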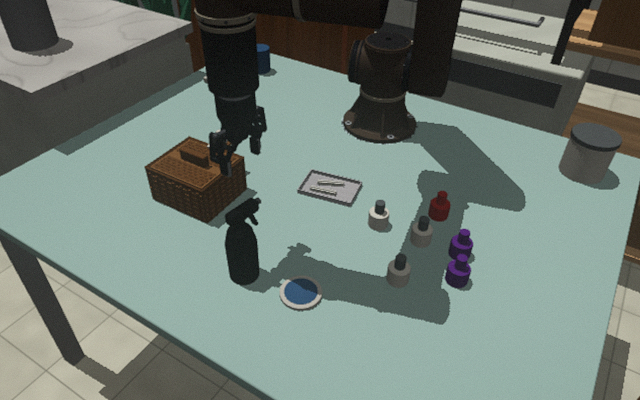

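View pics/side0.png

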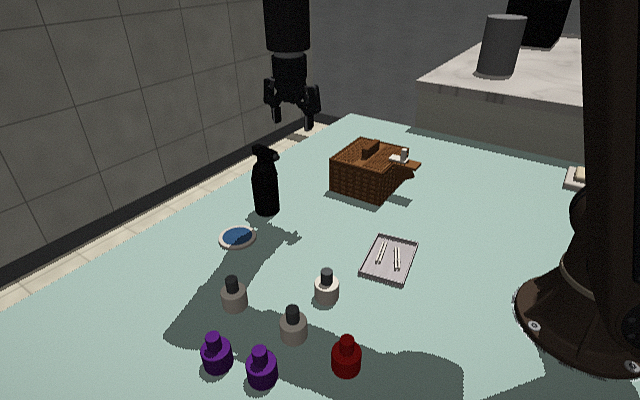

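View pics/wrist0.png

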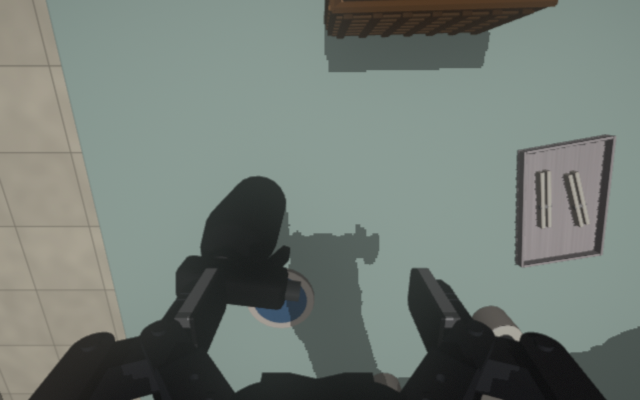

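The scene view shows three white bottles at (378,215), (421,232) and (398,270), with the red and purple look-alikes nearby and the basket at (195,175). The side view shows the same bottles at (326,287), (293,325) and (233,294), and the latch knob at (404,154). The wrist view catches only the basket's edge.

Run:
```python
from h import *
for n in ['scene','side']:
    d=np.load(n+'0.npz'); P=d['P']; f=d['f']
    X,Y,Z=P[...,0],P[...,1],P[...,2]
    ws=(X>350)&(X<850)&(Y>-400)&(Y<400)
    print(n,'table z',np.nanmedian(Z[ws&(abs(Z)<8)]))
    m=(ws&(Z>15)&(Z<90)&(Y>50)).astype(np.uint8)
    k,l,st,ce=cv2.connectedComponentsWithStats(m)
    for i in range(1,k):
        if st[i,4]<60: continue
        q=P[l==i]; zt=np.percentile(q[:,2],97); top=q[q[:,2]>zt-6]
        print(ce[i].round(),st[i,4],'med',q.mean(0).round(1),'top',top[:,:2].mean(0).round(1),zt.round(1),'bgr',f[l==i].mean(0).round(),
              'ext',np.percentile(q,[2,98],axis=0).round().tolist())
    # basket: points near rim height
    for lo,hi in [(97,112),(125,150)]:
        q=P[ws&(Y<-60)&(Z>lo)&(Z<hi)]
        if len(q): print(lo,len(q),q.mean(0).round(1),np.percentile(q,[1,99],axis=0).round(1).tolist())
```

```text
scene table z -0.15085071817702556
[378. 214.] 426 med [447.1 220.4  43.3] top [439.3 217.2] 73.0 bgr [ 98. 104. 102.] ext [[422.0, 196.0, 16.0], [463.0, 240.0, 73.0]]
[421. 231.] 463 med [444.9 331.2  43.5] top [436.7 329.2] 73.1 bgr [68. 72. 70.] ext [[421.0, 307.0, 17.0], [460.0, 352.0, 74.0]]
[247. 267.] 538 med [761.1  66.4  53.4] top [761.5  66.9] 87.8 bgr [31. 33. 27.] ext [[730.0, 51.0, 17.0], [778.0, 75.0, 89.0]]
[398. 270.] 537 med [586.  337.7  43.9] top [577.9 334.9] 73.1 bgr [71. 75. 73.] ext [[562.0, 314.0, 17.0], [601.0, 358.0, 73.0]]
97 2270 [ 602.  -234.4  102.4] [[501.7, -325.3, 97.6], [669.2, -141.1, 109.6]]
125 213 [ 583.  -230.8  132.2] [[483.0, -273.9, 125.5], [597.5, -194.5, 141.7]]
side table z 0.7666954917700082
[262. 199.] 438 med [734.5  64.9  53.3] top [734.   65.3] 87.6 bgr [6. 6. 6.] ext [[716.0, 51.0, 17.0], [764.0, 73.0, 88.0]]
[326. 285.] 652 med [431.5 223.1  43.9] top [435.8 215.9] 72.8 bgr [105. 112. 114.] ext [[413.0, 197.0, 17.0], [458.0, 239.0, 73.0]]
[233. 293.] 706 med [568.1 338.8  43.9] top [574.9 333.3] 73.1 bgr [70. 75. 77.] ext [[552.0, 312.0, 17.0], [594.0, 357.0, 73.0]]
[293. 324.] 823 med [428.1 333.9  44.4] top [433.4 327.7] 72.9 bgr [73. 77. 80.] ext [[410.0, 307.0, 17.0], [454.0, 351.0, 73.0]]
97 1739 [ 568.3 -221.3  103.6] [[441.8, -327.7, 97.7], [666.1, -142.9, 111.5]]
125 171 [ 555.8 -231.6  133.2] [[477.4, -274.4, 125.6], [592.9, -195.5, 142.1]]
```

```bash
cat >> h.py <<'E'
from scipy.optimize import least_squares
def fitbottle(P,xy0):
    q=P.reshape(-1,3); q=q[np.isfinite(q).all(1)]
    q=q[(np.hypot(q[:,0]-xy0[0],q[:,1]-xy0[1])<38)&(q[:,2]>6)&(q[:,2]<80)]
    b=q[(q[:,2]<38)]; c=q[(q[:,2]>48)&(q[:,2]<68)]
    f=lambda x:np.r_[np.hypot(*(b[:,:2]-x).T)-25,np.hypot(*(c[:,:2]-x).T)-12]
    r=least_squares(f,xy0,loss='soft_l1'); return r.x.round(1),np.abs(f(r.x)).mean().round(1),np.percentile(q[:,2],98).round(1)
def fitbasket(P):
    out={}
    q=P.reshape(-1,3); q=q[np.isfinite(q).all(1)]; 
    h=q[(q[:,2]>128)&(q[:,2]<139)&(q[:,0]>530)&(q[:,0]<640)&(q[:,1]<-150)&(q[:,1]>-320)]
    if len(h)>20:
        r=cv2.minAreaRect(h[:,:2].astype(np.float32)); out['handle']=[np.round(r[0],1).tolist(),np.round(r[1],1).tolist(),round(r[2],2),h[:,2].max().round(1),np.percentile(h[:,2],90).round(1)]
    k=q[(q[:,2]>137)&(q[:,2]<147)&(q[:,0]>440)&(q[:,0]<530)&(q[:,1]<-150)&(q[:,1]>-320)]
    if len(k): r=cv2.minAreaRect(k[:,:2].astype(np.float32)); out['knob']=[np.round(r[0],1).tolist(),np.round(r[1],1).tolist(),round(r[2],2),np.median(k[:,2]).round(1),len(k)]
    t=q[(q[:,2]>99)&(q[:,2]<108)&(q[:,1]<-100)&(q[:,1]>-370)&(q[:,0]>520)&(q[:,0]<720)]
    if len(t): r=cv2.minAreaRect(t[:,:2].astype(np.float32)); out['rim']=[np.round(r[0],1).tolist(),np.round(r[1],1).tolist(),round(r[2],2),len(t)]
    return out
E
python3 - <<'E'
from h import *
for n in ['scene','side']:
    P=np.load(n+'0.npz')['P']
    for b in [(438,216),(435.5,328.5),(577,334)]: print(n,fitbottle(P,b))
    print(fitbasket(P))
E
```

```text
scene (array([436.3, 215.9]), np.float64(1.1), np.float64(73.2))
scene (array([433.6, 328. ]), np.float64(1.0), np.float64(73.7))
scene (array([575.4, 334.1]), np.float64(0.9), np.float64(73.4))
{'handle': [[585.4, -234.9], [24.7, 85.1], 3.15, np.float64(137.0), np.float64(135.0)], 'knob': [[485.6, -238.8], [14.3, 8.6], 1.55, np.float64(140.5), 10], 'rim': [[595.7, -233.8], [151.5, 192.0], 0.09, 1898]}
side (array([437.8, 213.4]), np.float64(0.6), np.float64(73.0))
side (array([435.1, 325.6]), np.float64(0.5), np.float64(73.0))
side (array([577. , 331.7]), np.float64(0.6), np.float64(73.4))
{'handle': [[584.6, -235.1], [20.1, 82.3], 2.25, np.float64(136.5), np.float64(135.5)], 'knob': [[482.3, -237.9], [18.0, 12.7], 58.83, np.float64(141.0), 19], 'rim': [[593.3, -236.5], [148.8, 190.8], 1.7, 1287]}
```

Call:
{"method": "drive_tool", "body": {"commands": [[33,30,0,0,0,0],[66,60,0,0,0,0],[99,90,0,0,0,0],[130,120,0,0,0,0],[130,120,0,0,0,0]]}}

```text
clock: 0.57
eef_pos: [551.0, -132.8, 248.5]
orientation: [-0.706, 0.708, 0.0, -0.0]
contact_force: [0.3, 1.3, -0.3]
grip_width: 85.1
grip_force: 0.0
```

Run:
```python
from h import *
c=grab('wrist'); cv2.imwrite('pics/w1.png',c['frame']); P=cloud(c); print(fitbasket(P)); np.savez('w1.npz',P=P,T=c['T'],K=c['K'])
```

```text
{'handle': [[584.5, -236.3], [20.4, 78.0], 1.38, np.float64(137.4), np.float64(135.8)], 'knob': [[484.3, -239.1], [14.8, 14.1], 4.0, np.float64(142.1), 507], 'rim': [[594.0, -213.2], [150.0, 142.4], 0.97, 29643]}
```

View pics/w1.png

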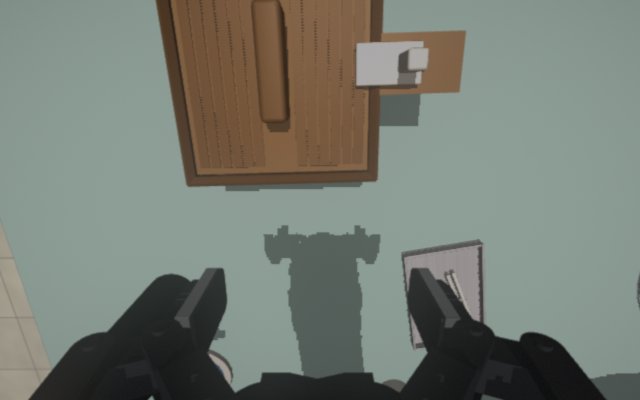

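The wrist view shows the knob at (415,58), the handle from (266,0) to (275,120), and the near rim from (188,185) to (377,181), so the yaw is about +0.024 rad. Next I'll move to above the knob.

Call:
{"method": "drive_tool", "body": {"commands": [[36,23,0,0,0,0],[72,46,10,0,0,-0.012],[108,70,20,0,0,-0.024],[109,70.5,45,0,0,-0.024],[109,70.5,45,0,0,-0.024]], "claw": 0.0, "grip_force": 30}}

```text
clock: 1.03
eef_pos: [480.8, -240.0, 199.4]
orientation: [0.714, -0.7, -0.003, 0.001]
contact_force: [-0.8, 0.7, -1.9]
grip_width: 42.8
grip_force: 0.0
```

Run:
```python
from h import *
c=grab('wrist');c=grab('wrist'); s=readout.sense(); print(s['eef_pos'],s['orientation'],s['grip_width'],s['contact_force']); print(R.from_quat(s['orientation']).as_matrix().round(4)); print(fitbasket(cloud(c)))
```

```text
[ 484.11166713 -239.28507881  202.93332678] [ 7.15180927e-01 -6.98938818e-01 -6.16352651e-04  6.24428908e-04] 42.775556868819 [0.94003203 0.34272629 0.48421908]
[[ 0.023  -0.9997 -0.0018]
 [-0.9997 -0.023  -0.    ]
 [-0.      0.0018 -1.    ]]
{'handle': [[583.7, -237.6], [20.1, 79.6], 1.95, np.float64(137.4), np.float64(135.6)], 'knob': [[484.4, -240.1], [13.5, 13.5], 1.25, np.float64(142.1), 470], 'rim': [[593.6, -236.2], [151.2, 187.1], 1.27, 40237]}
```

Call:
{"method": "drive_tool", "body": {"commands": [[0,0,25,0,0,0],[0,0,50,0,0,0],[0,0,62,0,0,0],[0,0,67,0,0,0],[0,0,67,0,0,0]]}}

```text
clock: 1.55
eef_pos: [485.3, -238.3, 136.2]
orientation: [0.716, -0.698, -0.0, 0.0]
contact_force: [-0.4, -0.4, -0.4]
grip_width: 42.8
grip_force: 0.0
```

Call:
{"method": "drive_tool", "body": {"commands": [[0,0,0,0,0,0],[0,0,0,0,0,0],[0,0,0,0,0,0],[0,0,0,0,0,0],[0,0,0,0,0,0]], "claw": -1}}

```text
clock: 1.97
eef_pos: [485.5, -239.0, 137.8]
orientation: [0.716, -0.698, 0.001, -0.001]
contact_force: [-1.6, 2.8, 5.2]
grip_width: 13.5
grip_force: 31.8
```

Call:
{"method": "drive_tool", "body": {"commands": [[0,6,0,0,0,0],[0,13,0,0,0,0],[0,20,0,0,0,0],[0,25,0,0,0,0],[0,25,0,0,0,0]]}}

```text
clock: 2.38
eef_pos: [459.7, -239.7, 137.7]
orientation: [0.716, -0.698, 0.001, -0.001]
contact_force: [-1.8, 3.6, 7.7]
grip_width: 13.2
grip_force: 32.0
```

Call:
{"method": "drive_tool", "body": {"commands": [[0,0,0,0,0,0],[0,0,0,0,0,0]]}}

```text
clock: 2.55
eef_pos: [459.9, -239.7, 137.7]
orientation: [0.716, -0.698, 0.001, -0.001]
contact_force: [-1.3, 3.7, 7.5]
grip_width: 13.3
grip_force: 32.1
```

Call:
{"method": "drive_tool", "body": {"commands": [[0,0,0,0,0,0],[0,0,0,0,0,0],[0,0,-25,0,0,0],[0,0,-60,0,0,0],[0,0,-63,0,0,0]], "claw": 0.1}}

```text
clock: 2.97
eef_pos: [461.9, -240.7, 204.7]
orientation: [0.716, -0.698, 0.003, -0.001]
contact_force: [1.4, -0.1, 1.6]
grip_width: 47.2
grip_force: 0.0
```

Run:
```python
from h import *
c=grab('wrist');c=grab('wrist'); s=readout.sense(); print(s['eef_pos'],s['grip_width'],s['contact_force']); print(fitbasket(cloud(c)))
```

```text
[ 460.46674684 -239.87773237  201.1365151 ] 46.73736393868834 [-0.66658302  0.97219031 -0.85182167]
{'handle': [[583.8, -237.6], [20.6, 79.6], 1.02, np.float64(136.9), np.float64(135.6)], 'knob': [[460.8, -240.2], [13.6, 14.2], 1.53, np.float64(142.2), 479], 'rim': [[593.9, -235.9], [152.2, 187.1], 1.38, 40280]}
```

Call:
{"method": "drive_tool", "body": {"commands": [[0,-40,0,0,0,0],[0,-80,0,0,0,0],[0,-120,0,0,0,0],[0,-123.5,0,0,0,0],[0,-123.5,20,0,0,0]]}}

```text
clock: 3.48
eef_pos: [586.6, -237.0, 180.3]
orientation: [0.716, -0.698, 0.002, -0.001]
contact_force: [0.5, 0.3, 0.9]
grip_width: 47.0
grip_force: 0.0
```

Call:
{"method": "drive_tool", "body": {"commands": [[0,0,30,0,0,0],[0,0,50,0,0,0],[0,0,53,0,0,0],[0,0,53,0,0,0],[0,0,53,0,0,0]]}}

```text
clock: 3.9
eef_pos: [583.3, -236.9, 126.8]
orientation: [0.716, -0.698, 0.0, 0.0]
contact_force: [0.2, -0.1, 1.4]
grip_width: 47.0
grip_force: 0.0
```

Call:
{"method": "drive_tool", "body": {"commands": [[0,0,0,0,0,0],[0,0,0,0,0,0],[0,0,0,0,0,0],[0,0,0,0,0,0],[0,0,0,0,0,0]], "claw": -1, "grip_force": 60}}

```text
clock: 4.32
eef_pos: [583.8, -236.9, 128.1]
orientation: [0.716, -0.698, 0.001, -0.001]
contact_force: [-1.0, 0.2, 6.7]
grip_width: 19.1
grip_force: 60.7
```

Call:
{"method": "drive_tool", "body": {"commands": [[0,0,-5,0,0,0],[0,0,-20,0,0,0],[0,0,-40,0,0,0],[0,0,-65,0,0,0],[0,0,-70,0,0,0]]}}

```text
clock: 4.73
eef_pos: [584.5, -237.2, 200.7]
orientation: [0.716, -0.698, 0.002, -0.001]
contact_force: [1.0, -0.6, -0.7]
grip_width: 18.7
grip_force: 60.0
```

Call:
{"method": "drive_tool", "body": {"commands": [[-15,0,0,0,0,0],[-45,5,0,0,0,0],[-80,10,0,0,0,0],[-118,16,0,0,0,0],[-150,20,0,0,0,0]]}}

```text
clock: 5.15
eef_pos: [558.2, -85.6, 196.0]
orientation: [0.715, -0.699, -0.0, -0.0]
contact_force: [-0.2, 0.3, -2.6]
grip_width: 18.7
grip_force: 59.9
```

Call:
{"method": "drive_tool", "body": {"commands": [[-35,5,0,0,0,0],[-70,10,10,0,0,0],[-100,15,25,0,0,0],[-118,17.5,40,0,0,0],[-118,17.5,50,0,0,0]]}}

```text
clock: 5.57
eef_pos: [537.9, 33.2, 145.3]
orientation: [0.716, -0.698, -0.0, -0.0]
contact_force: [-1.3, -0.6, -2.0]
grip_width: 19.1
grip_force: 59.9
```

Run:
```python
from h import *
c=grab('scene'); cv2.imwrite('pics/s1.png',c['frame']); s=readout.sense(); print({k:np.round(s[k],2) for k in ('clock','eef_pos','contact_force','ft_torque','grip_width')})
P=cloud(c)
for b in [(437,214.7),(434.4,326.8),(576.2,333)]: print(fitbottle(P,b))
```

```text
{'clock': np.float64(5.62), 'eef_pos': array([537.16,  31.7 , 143.49]), 'contact_force': array([-1.47, -0.42, -2.87]), 'ft_torque': array([-0.13,  0.23, -0.01]), 'grip_width': np.float64(18.68)}
(array([436.4, 216.1]), np.float64(1.1), np.float64(73.0))
(array([433.6, 328.3]), np.float64(1.1), np.float64(73.2))
(array([575.3, 334.3]), np.float64(0.8), np.float64(73.7))
```

View pics/s1.png

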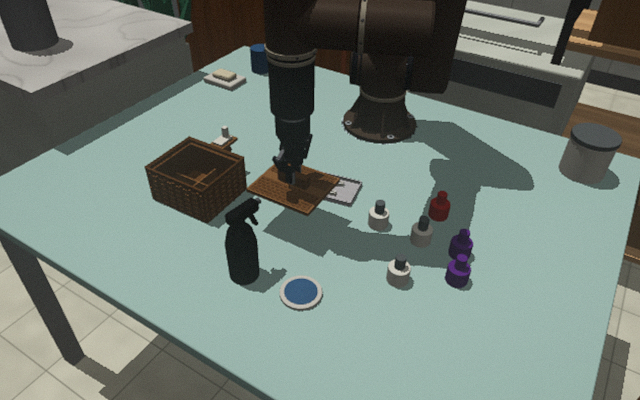

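The lid hangs level at (295,187), clear of the tray, and the basket is open. Lowering it to the shelf.

Call:
{"method": "drive_tool", "body": {"commands": [[0,0,30,0,0,0],[0,0,65,0,0,0],[0,0,90,0,0,0],[0,0,102,0,0,0],[0,0,105,0,0,0]]}}

```text
clock: 6.03
eef_pos: [537.5, 29.0, 38.9]
orientation: [0.715, -0.699, -0.001, 0.002]
contact_force: [-0.6, -0.0, -1.6]
grip_width: 19.3
grip_force: 59.8
```

Call:
{"method": "drive_tool", "body": {"commands": [[0,0,2,0,0,0],[0,0,4,0,0,0],[0,0,4,0,0,0]]}}

```text
clock: 6.28
eef_pos: [539.8, 30.3, 38.2]
orientation: [0.715, -0.699, 0.0, -0.001]
contact_force: [-0.3, -0.4, -1.8]
grip_width: 19.3
grip_force: 59.8
```

Call:
{"method": "drive_tool", "body": {"commands": [[0,0,1,0,0,0],[0,0,2,0,0,0],[0,0,2,0,0,0]]}}

```text
clock: 6.53
eef_pos: [539.6, 30.5, 36.0]
orientation: [0.716, -0.699, 0.0, -0.001]
contact_force: [-0.2, -0.2, 0.2]
grip_width: 18.6
grip_force: 60.3
```

Call:
{"method": "drive_tool", "body": {"commands": [[0,0,1,0,0,0],[0,0,1,0,0,0]]}}

```text
clock: 6.7
eef_pos: [539.6, 30.6, 36.0]
orientation: [0.716, -0.698, 0.001, -0.001]
contact_force: [-4.3, 0.2, 13.5]
grip_width: 18.9
grip_force: 62.0
```

Call:
{"method": "drive_tool", "body": {"commands": [[0,0,0,0,0,0],[0,0,0,0,0,0],[0,0,-30,0,0,0],[0,0,-70,0,0,0],[0,0,-110,0,0,0]], "claw": 0.18}}

```text
clock: 7.12
eef_pos: [538.1, 30.0, 144.8]
orientation: [0.716, -0.699, -0.001, 0.001]
contact_force: [1.3, 1.2, -0.4]
grip_width: 50.1
grip_force: 0.0
```

Call:
{"method": "drive_tool", "body": {"commands": [[-35,18,-20,0,0,0],[-70,36,-40,0,0,0],[-105,54,-40,0,0,0],[-140,72,-40,0,0,0],[-175,90,-40,0,0,0]]}}

```text
clock: 7.53
eef_pos: [443.8, 204.7, 185.2]
orientation: [0.715, -0.699, -0.0, -0.001]
contact_force: [0.8, 0.4, 0.1]
grip_width: 50.4
grip_force: 0.0
```

Call:
{"method": "drive_tool", "body": {"commands": [[-11.7,8.2,0,0,0,0],[-11.7,8.2,0,0,0,0],[-11.7,8.2,0,0,0,0]]}}

```text
clock: 7.78
eef_pos: [435.9, 215.5, 184.5]
orientation: [0.716, -0.698, -0.0, -0.0]
contact_force: [-0.4, -0.7, -0.9]
grip_width: 50.6
grip_force: 0.0
```

```bash
cat > look.py <<'E'
from h import *
import sys
c=grab('wrist'); s=readout.sense(); P=cloud(c); print({k:np.round(s[k],2) for k in ('clock','eef_pos','contact_force','grip_width')})
M=R.from_quat(s['orientation']).as_matrix(); print(M.round(3).tolist())
b=(float(sys.argv[1]),float(sys.argv[2])); print('wrist',fitbottle(P,b))
S=[cloud(grab(n)) for n in ('scene','side')]
for t in [(437,214.7),(434.4,326.8),(576.2,333)]:
    for Q in S:
        try: print(fitbottle(Q,t))
        except Exception as e: print('none')
if len(sys.argv)>3: cv2.imwrite(sys.argv[3],c['frame'])
E
python3 look.py 437 214.7 pics/w2.png
```

```text
{'clock': np.float64(7.83), 'eef_pos': array([436.25, 214.81, 184.34]), 'contact_force': array([ 0.05, -0.06, -0.2 ]), 'grip_width': np.float64(50.25)}
[[0.025, -1.0, 0.0], [-1.0, -0.025, 0.0], [-0.0, -0.0, -1.0]]
wrist (array([436.6, 214.5]), np.float64(0.2), np.float64(73.8))
(array([436.4, 215.9]), np.float64(1.2), np.float64(73.0))
(array([437.9, 213.3]), np.float64(0.6), np.float64(73.2))
(array([433.8, 328. ]), np.float64(1.1), np.float64(73.3))
(array([435.1, 325.7]), np.float64(0.5), np.float64(73.1))
(array([575.3, 334. ]), np.float64(0.9), np.float64(73.0))
(array([576.9, 331.8]), np.float64(0.6), np.float64(73.2))
```

View pics/w2.png

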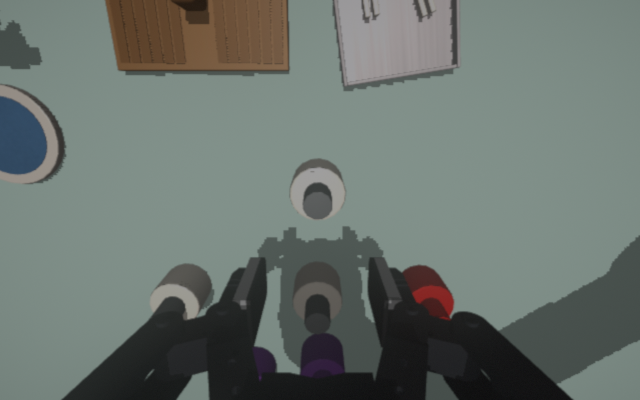

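The wrist view shows the target bottle at (318,190), and the code fits it within 1 mm of the TCP axis. The second bottle is at (318,290), and red is off to the right. Descending to the cap.

Call:
{"method": "drive_tool", "body": {"commands": [[0,0,35,0,0,0],[0,0,70,0,0,0],[0,0,100,0,0,0],[0,0,115,0,0,0],[0,0,118,0,0,0]]}}

```text
clock: 8.35
eef_pos: [435.4, 212.1, 63.2]
orientation: [0.715, -0.699, 0.0, 0.003]
contact_force: [-0.0, -0.1, 0.4]
grip_width: 50.4
grip_force: 0.0
```

Call:
{"method": "drive_tool", "body": {"commands": [[0,0,0,0,0,0],[0,0,0,0,0,0],[0,0,0,0,0,0],[0,0,0,0,0,0],[0,0,0,0,0,0]], "claw": -1, "grip_force": 40}}

```text
clock: 8.77
eef_pos: [436.8, 215.0, 67.3]
orientation: [0.716, -0.699, -0.0, -0.001]
contact_force: [-1.3, 0.0, -1.1]
grip_width: 22.5
grip_force: 39.1
```

Call:
{"method": "drive_tool", "body": {"commands": [[0,0,-25,0,0,0],[0,0,-60,0,0,0],[0,0,-95,0,0,0],[0,0,-130,0,0,0],[0,0,-140,0,0,0]]}}

```text
clock: 9.18
eef_pos: [438.3, 216.2, 212.5]
orientation: [0.716, -0.698, 0.001, -0.004]
contact_force: [1.7, 0.5, -1.3]
grip_width: 22.2
grip_force: 39.7
```

Run:
```python
from h import *
c=grab('side'); s=readout.sense(); print({k:np.round(s[k],2) for k in ('clock','eef_pos','contact_force','grip_width')})
P=cloud(c).reshape(-1,3); p=s['eef_pos']; q=P[(np.hypot(P[:,0]-p[0],P[:,1]-p[1])<40)&(P[:,2]>60)&(P[:,2]<p[2]-18)]
print(np.percentile(q,[1,50,99],axis=0).round(1))
```

```text
{'clock': np.float64(9.23), 'eef_pos': array([438.31, 216.3 , 212.15]), 'contact_force': array([ 0.54,  0.48, -0.48]), 'grip_width': np.float64(22.75)}
[[414.6 202.7 147.9]
 [428.1 231.5 176.8]
 [459.5 241.  192.7]]
```

Call:
{"method": "drive_tool", "body": {"commands": [[25,-9,0,0,0,0],[60,-20,0,0,0,0],[98,-33,0,0,0,0],[136,-46,0,0,0,0],[174,-59,0,0,0,0]]}}

```text
clock: 9.65
eef_pos: [499.4, 40.6, 206.2]
orientation: [0.716, -0.698, -0.0, -0.0]
contact_force: [1.0, 1.2, -1.6]
grip_width: 22.5
grip_force: 39.6
```

Call:
{"method": "drive_tool", "body": {"commands": [[38,-13,0,0,0,0],[76,-26,0,0,0,0],[114,-39,0,0,0,0],[152,-52,0,0,0,0],[190,-65,0,0,0,0]]}}

```text
clock: 10.07
eef_pos: [569.1, -148.2, 205.9]
orientation: [0.716, -0.699, -0.0, -0.0]
contact_force: [0.4, 1.1, -1.7]
grip_width: 22.7
grip_force: 39.6
```

Call:
{"method": "drive_tool", "body": {"commands": [[38,-13,0,0,0,0],[76,-26,0,0,0,0],[110,-39,0,0,0,0],[131,-45.4,0,0,0,0],[131,-45.4,0,0,0,0]]}}

```text
clock: 10.48
eef_pos: [617.9, -280.1, 204.5]
orientation: [0.714, -0.7, -0.0, 0.001]
contact_force: [0.5, 0.2, -0.3]
grip_width: 22.8
grip_force: 39.6
```

Run:
```python
from h import *
c=grab('wrist'); c=grab('wrist'); s=readout.sense(); print({k:np.round(s[k],2) for k in ('clock','eef_pos','contact_force','grip_width')})
P=cloud(c); print(fitbasket(P)); cv2.imwrite('pics/w3.png',c['frame']); np.savez('w3.npz',P=P)
```

```text
{'clock': np.float64(10.58), 'eef_pos': array([ 616.99, -276.93,  204.87]), 'contact_force': array([-0.39, -0.01, -0.76]), 'grip_width': np.float64(22.52)}
{'knob': [[461.4, -240.3], [14.5, 14.6], 1.02, np.float64(141.9), 472], 'rim': [[593.3, -236.1], [151.2, 187.6], 1.38, 4369]}
```

View pics/w3.png

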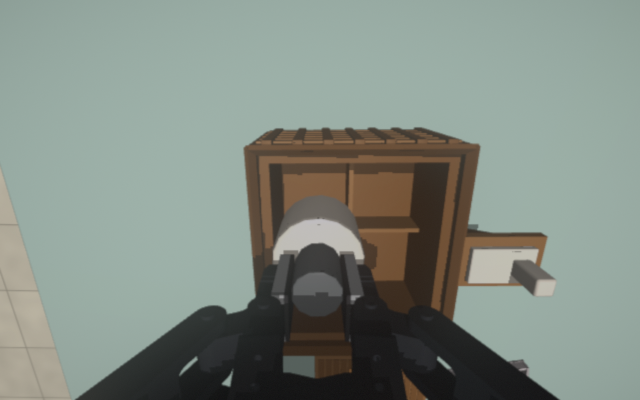

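The wrist view shows the bottle held over the far-left cell (cap at (320,285)) and well inside the basket walls (rim corners (247,148) and (477,147)). Lowering it.

Call:
{"method": "drive_tool", "body": {"commands": [[0,0,35,0,0,0],[0,0,70,0,0,0],[0,0,100,0,0,0],[0,0,120,0,0,0],[0,0,127,0,0,0]]}}

```text
clock: 11.0
eef_pos: [615.1, -274.2, 75.5]
orientation: [0.716, -0.698, -0.003, 0.001]
contact_force: [0.8, 0.6, -1.2]
grip_width: 22.8
grip_force: 39.7
```

Call:
{"method": "drive_tool", "body": {"commands": [[0,0,2,0,0,0],[0,0,4,0,0,0],[0,0,4,0,0,0]]}}

```text
clock: 11.25
eef_pos: [618.6, -275.9, 76.8]
orientation: [0.716, -0.698, 0.001, -0.001]
contact_force: [-0.6, 0.6, -1.3]
grip_width: 22.9
grip_force: 39.7
```

Call:
{"method": "drive_tool", "body": {"commands": [[0,0,1.5,0,0,0],[0,0,3,0,0,0],[0,0,3,0,0,0]]}}

```text
clock: 11.5
eef_pos: [618.2, -276.3, 73.3]
orientation: [0.716, -0.699, 0.001, -0.0]
contact_force: [-0.2, 0.2, -0.2]
grip_width: 22.4
grip_force: 39.9
```

Call:
{"method": "drive_tool", "body": {"commands": [[0,0,0,0,0,0],[0,0,0,0,0,0],[0,0,0,0,0,0],[0,0,-15,0,0,0],[0,0,-40,0,0,0]], "claw": -0.2}}

```text
clock: 11.92
eef_pos: [615.7, -275.8, 110.2]
orientation: [0.715, -0.699, -0.002, 0.001]
contact_force: [0.5, 0.5, 0.3]
grip_width: 34.1
grip_force: 0.0
```

Call:
{"method": "drive_tool", "body": {"commands": [[0,0,-40,0,0,0],[-10,0,-80,0,0,0],[-45,0,-90,0,0,0],[-86,0,-90,0,0,0],[-120,0,-90,0,0,0]]}}

```text
clock: 12.33
eef_pos: [615.1, -155.0, 204.4]
orientation: [0.715, -0.699, 0.001, -0.001]
contact_force: [0.3, -0.7, -0.3]
grip_width: 34.6
grip_force: 0.0
```

```bash
python3 look.py 437 328
python3 - <<'E'
from h import *
c=grab('scene'); P=cloud(c).reshape(-1,3)
q=P[(P[:,2]>60)&(P[:,2]<90)&(abs(P[:,0]-617)<25)&(abs(P[:,1]+276)<25)]; print(q.mean(0) if len(q) else 0,len(q))
cv2.imwrite('pics/s2.png',cv2.resize(c['frame'][100:260,100:460],None,fx=2,fy=2))
E
```

```text
{'clock': np.float64(12.38), 'eef_pos': array([ 614.89, -150.11,  203.89]), 'contact_force': array([-2.92,  2.74, -1.27]), 'grip_width': np.float64(34.53)}
[[0.025, -1.0, 0.003], [-1.0, -0.025, 0.002], [-0.001, -0.003, -1.0]]
[ 620.67019324 -270.89759219   73.03915885] 88h.py:20: RuntimeWarning: Mean of empty slice.
  r=least_squares(f,xy0,loss='soft_l1'); return r.x.round(1),np.abs(f(r.x)).mean().round(1),np.percentile(q[:,2],98).round(1)
  ret = ret.dtype.type(ret / rcount)
Traceback (most recent call last):
  File "look.py", line 5, in <module>
    b=(float(sys.argv[1]),float(sys.argv[2])); print('wrist',fitbottle(P,b))
                                                             ~~~~~~~~~^^^^^
  File "h.py", line 20, in fitbottle
    r=least_squares(f,xy0,loss='soft_l1'); return r.x.round(1),np.abs(f(r.x)).mean().round(1),np.percentile(q[:,2],98).round(1)
                                                                                              ~~~~~~~~~~~~~^^^^^^^^^^^
IndexError: index -1 is out of bounds for axis 0 with size 0
```

View pics/s2.png

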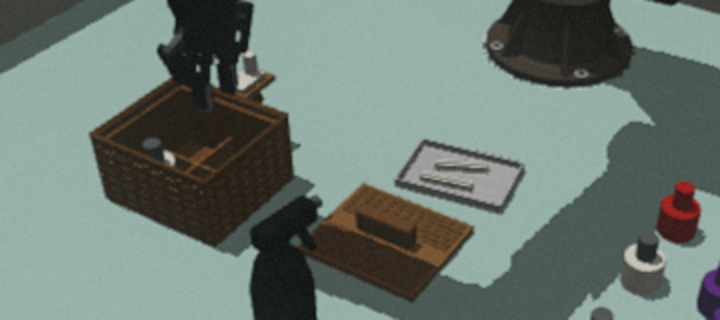

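Bottle one stands in its cell (cap at (152,147) in this crop). Next I'll go to the far bottle.

Call:
{"method": "drive_tool", "body": {"commands": [[-38,2,0,0,0,0],[-78,4,0,0,0,0],[-118,6,0,0,0,0],[-158,8,0,0,0,0],[-198,10,0,0,0,0]], "claw": 0.18}}

```text
clock: 12.85
eef_pos: [599.8, 42.9, 202.9]
orientation: [0.715, -0.699, 0.0, -0.0]
contact_force: [1.4, 0.3, -0.8]
grip_width: 50.7
grip_force: 0.0
```

Call:
{"method": "drive_tool", "body": {"commands": [[-40,2,0,0,0,0],[-80,5,0,0,0,0],[-120,7,0,0,0,0],[-160,10,0,0,0,0],[-200,12,0,0,0,0]]}}

```text
clock: 13.27
eef_pos: [582.9, 242.8, 202.9]
orientation: [0.716, -0.699, 0.0, -0.0]
contact_force: [0.4, -0.9, -1.0]
grip_width: 50.0
grip_force: 0.0
```

Call:
{"method": "drive_tool", "body": {"commands": [[-40,2,0,0,0,0],[-75,4,10,0,0,0],[-92,5,20,0,0,0],[-92,5,20,0,0,0],[-92,5,20,0,0,0]]}}

```text
clock: 13.68
eef_pos: [575.5, 333.3, 181.2]
orientation: [0.716, -0.698, 0.0, 0.001]
contact_force: [0.4, -0.7, 0.5]
grip_width: 50.2
grip_force: 0.0
```

```bash
sed -i 's/    b=q\[/    if len(q)<20: return "none"\n    b=q[/' h.py; python3 look.py 576 333; python3 look.py 435 327|sed -n 3p
```

```text
{'clock': np.float64(13.73), 'eef_pos': array([575.93, 332.56, 181.89]), 'contact_force': array([-0.61, -0.19,  0.25]), 'grip_width': np.float64(51.07)}
[[0.024, -1.0, -0.001], [-1.0, -0.024, -0.001], [0.001, 0.001, -1.0]]
wrist (array([575.6, 332.8]), np.float64(0.1), np.float64(73.7))
none
none
(array([433.6, 328.1]), np.float64(1.1), np.float64(73.4))
(array([435.1, 325.6]), np.float64(0.5), np.float64(72.9))
(array([575.3, 334.2]), np.float64(0.9), np.float64(73.2))
(array([577. , 331.6]), np.float64(0.6), np.float64(73.3))
wrist (array([433.6, 326.4]), np.float64(0.3), np.float64(73.7))
```

Call:
{"method": "drive_tool", "body": {"commands": [[0,0,35,0,0,0],[0,0,70,0,0,0],[0,0,100,0,0,0],[0,0,113,0,0,0],[0,0,116,0,0,0]]}}

```text
clock: 14.4
eef_pos: [574.8, 331.0, 63.2]
orientation: [0.715, -0.699, -0.0, 0.002]
contact_force: [-0.2, 0.4, -0.7]
grip_width: 50.7
grip_force: 0.0
```

Call:
{"method": "drive_tool", "body": {"commands": [[0,0,0,0,0,0],[0,0,0,0,0,0],[0,0,0,0,0,0],[0,0,0,0,0,0],[0,0,0,0,0,0]], "claw": -1}}

```text
clock: 14.82
eef_pos: [576.6, 333.6, 67.8]
orientation: [0.716, -0.698, 0.0, -0.001]
contact_force: [-0.3, -0.7, 2.5]
grip_width: 22.6
grip_force: 39.3
```

Call:
{"method": "drive_tool", "body": {"commands": [[0,0,-25,0,0,0],[0,0,-60,0,0,0],[0,0,-95,0,0,0],[0,0,-130,0,0,0],[0,0,-140,0,0,0]]}}

```text
clock: 15.23
eef_pos: [578.1, 334.4, 213.6]
orientation: [0.716, -0.698, 0.001, -0.005]
contact_force: [-0.1, 0.4, 0.2]
grip_width: 22.3
grip_force: 39.5
```

Call:
{"method": "drive_tool", "body": {"commands": [[25,2,0,0,0,0],[63,4,0,0,0,0],[103,7,0,0,0,0],[143,9,0,0,0,0],[183,12,0,0,0,0]]}}

```text
clock: 15.65
eef_pos: [567.9, 148.4, 206.8]
orientation: [0.716, -0.698, 0.0, -0.0]
contact_force: [1.3, 0.3, -0.8]
grip_width: 22.5
grip_force: 39.5
```

Call:
{"method": "drive_tool", "body": {"commands": [[40,3,0,0,0,0],[80,5,0,0,0,0],[120,8,0,0,0,0],[160,10,0,0,0,0],[200,13,0,0,0,0]]}}

```text
clock: 16.07
eef_pos: [559.8, -52.2, 207.0]
orientation: [0.716, -0.698, 0.0, -0.001]
contact_force: [1.7, 0.6, -0.8]
grip_width: 22.2
grip_force: 39.5
```

Call:
{"method": "drive_tool", "body": {"commands": [[40,3,0,0,0,0],[80,5,0,0,0,0],[120,8,0,0,0,0],[160,10,0,0,0,0],[200,13,0,0,0,0]]}}

```text
clock: 16.48
eef_pos: [551.7, -252.6, 207.0]
orientation: [0.716, -0.698, 0.0, -0.0]
contact_force: [1.4, 1.3, -1.0]
grip_width: 22.5
grip_force: 39.5
```

Call:
{"method": "drive_tool", "body": {"commands": [[20,1,0,0,0,0],[27,1,0,0,0,0],[27,1,0,0,0,0],[27,1,0,0,0,0]]}}

```text
clock: 16.82
eef_pos: [551.5, -277.6, 206.3]
orientation: [0.715, -0.699, -0.0, -0.0]
contact_force: [-0.3, -0.2, -1.9]
grip_width: 22.5
grip_force: 39.5
```

Call:
{"method": "drive_tool", "body": {"commands": [[0,0,35,0,0,0],[0,0,70,0,0,0],[0,0,100,0,0,0],[0,0,120,0,0,0],[0,0,127,0,0,0]]}}

```text
clock: 17.23
eef_pos: [549.9, -275.5, 76.1]
orientation: [0.716, -0.698, -0.002, 0.001]
contact_force: [-0.0, 0.5, -1.5]
grip_width: 22.8
grip_force: 39.6
```

Call:
{"method": "drive_tool", "body": {"commands": [[0,0,2,0,0,0],[0,0,4,0,0,0],[0,0,6,0,0,0],[0,0,6.5,0,0,0],[0,0,6.5,0,0,0]]}}

```text
clock: 17.65
eef_pos: [552.3, -277.7, 74.0]
orientation: [0.716, -0.699, 0.001, -0.001]
contact_force: [0.8, -0.7, -1.0]
grip_width: 22.4
grip_force: 39.6
```

Call:
{"method": "drive_tool", "body": {"commands": [[0,0,0,0,0,0],[0,0,0,0,0,0],[0,0,0,0,0,0],[0,0,-15,0,0,0],[0,0,-40,0,0,0]], "claw": -0.2}}

```text
clock: 18.07
eef_pos: [549.3, -277.1, 110.6]
orientation: [0.715, -0.699, -0.003, 0.001]
contact_force: [0.5, 0.4, -0.4]
grip_width: 34.3
grip_force: 0.0
```

Call:
{"method": "drive_tool", "body": {"commands": [[0,0,-40,0,0,0],[-10,0,-75,0,0,0],[-45,5,-90,0,0,0],[-83,10,-90,0,0,0],[-123,17,-90,0,0,0]]}}

```text
clock: 18.48
eef_pos: [531.4, -154.6, 204.0]
orientation: [0.715, -0.699, 0.001, -0.001]
contact_force: [0.2, 1.6, -0.3]
grip_width: 34.4
grip_force: 0.0
```

Call:
{"method": "drive_tool", "body": {"commands": [[-38,6,0,0,0,0],[-78,13,0,0,0,0],[-118,20,0,0,0,0],[-158,27,0,0,0,0],[-198,34,0,0,0,0]], "claw": 0.18}}

```text
clock: 18.9
eef_pos: [491.5, 43.3, 202.9]
orientation: [0.715, -0.699, -0.0, 0.0]
contact_force: [1.5, 0.4, 0.1]
grip_width: 50.2
grip_force: 0.0
```

Call:
{"method": "drive_tool", "body": {"commands": [[-40,7,0,0,0,0],[-80,14,0,0,0,0],[-120,21,0,0,0,0],[-160,28,0,0,0,0],[-200,35,0,0,0,0]]}}

```text
clock: 19.32
eef_pos: [451.8, 242.4, 203.0]
orientation: [0.715, -0.699, -0.0, 0.0]
contact_force: [1.7, 0.4, 0.4]
grip_width: 50.3
grip_force: 0.0
```

Call:
{"method": "drive_tool", "body": {"commands": [[-40,7,0,0,0,0],[-75,15,10,0,0,0],[-86,16.7,20,0,0,0],[-86,16.7,20,0,0,0],[-86,16.7,20,0,0,0]]}}

```text
clock: 19.73
eef_pos: [433.5, 326.3, 181.9]
orientation: [0.716, -0.698, 0.0, 0.001]
contact_force: [-0.4, 0.5, -0.4]
grip_width: 50.4
grip_force: 0.0
```

```bash
python3 look.py 434.5 326.8 pics/w4.png
python3 - <<'E'
from h import *
c=grab('scene'); P=cloud(c).reshape(-1,3)
for x,y in [(618,-276),(552,-277)]:
    q=P[(P[:,2]>60)&(P[:,2]<90)&(abs(P[:,0]-x)<25)&(abs(P[:,1]-y)<25)]; print(q.mean(0) if len(q) else 0,len(q))
E
```

```text
{'clock': np.float64(19.78), 'eef_pos': array([434.02, 325.9 , 182.5 ]), 'contact_force': array([-0.13,  0.22, -0.23]), 'grip_width': np.float64(50.25)}
[[0.024, -1.0, -0.001], [-1.0, -0.024, -0.001], [0.001, 0.001, -1.0]]
wrist (array([433.8, 326.6]), np.float64(0.1), np.float64(73.7))
none
none
(array([433.9, 328. ]), np.float64(1.1), np.float64(73.6))
(array([435.1, 325.6]), np.float64(0.5), np.float64(73.3))
none
none
[ 620.47779957 -270.96938396   72.77417634] 89
[ 555.52512756 -272.16499486   72.64873638] 83
```

View pics/w4.png

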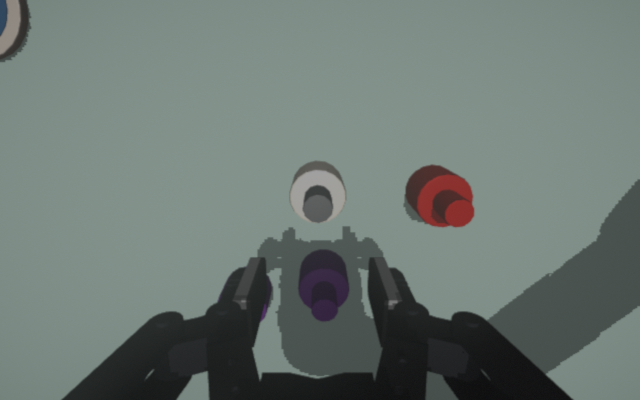

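The last bottle is at (318,190), and red is well clear at (440,195). Grasping.

Call:
{"method": "drive_tool", "body": {"commands": [[0,0,35,0,0,0],[0,0,70,0,0,0],[0,0,100,0,0,0],[0,0,113,0,0,0],[0,0,116,0,0,0]]}}

```text
clock: 20.35
eef_pos: [433.7, 324.3, 64.5]
orientation: [0.715, -0.699, 0.0, 0.002]
contact_force: [0.6, -0.6, -0.2]
grip_width: 50.5
grip_force: 0.0
```

Call:
{"method": "drive_tool", "body": {"commands": [[0,0,0,0,0,0],[0,0,0,0,0,0],[0,0,0,0,0,0],[0,0,0,0,0,0],[0,0,0,0,0,0]], "claw": -1}}

```text
clock: 20.77
eef_pos: [434.9, 327.2, 68.1]
orientation: [0.716, -0.699, -0.0, -0.001]
contact_force: [-1.5, -0.4, 2.3]
grip_width: 22.4
grip_force: 39.4
```

Call:
{"method": "drive_tool", "body": {"commands": [[0,0,-25,0,0,0],[0,0,-60,0,0,0],[0,0,-95,0,0,0],[0,0,-130,0,0,0],[0,0,-140,0,0,0]]}}

```text
clock: 21.18
eef_pos: [436.1, 328.4, 213.2]
orientation: [0.716, -0.698, -0.0, -0.004]
contact_force: [0.2, 0.9, -0.4]
grip_width: 22.5
grip_force: 39.5
```

Call:
{"method": "drive_tool", "body": {"commands": [[25,-8,0,0,0,0],[62,-20,0,0,0,0],[100,-32,0,0,0,0],[138,-44,0,0,0,0],[176,-56,0,0,0,0]]}}

```text
clock: 21.6
eef_pos: [494.6, 150.5, 207.2]
orientation: [0.716, -0.698, -0.0, -0.0]
contact_force: [1.2, -0.4, -1.5]
grip_width: 22.4
grip_force: 39.6
```

Call:
{"method": "drive_tool", "body": {"commands": [[38,-12,0,0,0,0],[76,-24,0,0,0,0],[114,-36,0,0,0,0],[152,-48,0,0,0,0],[190,-60,0,0,0,0]]}}

```text
clock: 22.02
eef_pos: [559.3, -38.3, 207.2]
orientation: [0.716, -0.698, 0.0, -0.0]
contact_force: [1.1, 1.2, -1.0]
grip_width: 22.8
grip_force: 39.6
```

Call:
{"method": "drive_tool", "body": {"commands": [[38,-12,0,0,0,0],[76,-24,0,0,0,0],[114,-37,0,0,0,0],[146,-48,0,0,0,0],[161,-52.7,0,0,0,0]]}}

```text
clock: 22.43
eef_pos: [616.3, -199.8, 206.3]
orientation: [0.715, -0.699, 0.0, 0.0]
contact_force: [1.0, -0.1, -0.6]
grip_width: 22.5
grip_force: 39.5
```

Call:
{"method": "drive_tool", "body": {"commands": [[0,0,0,0,0,0],[0,0,0,0,0,0],[0,0,30,0,0,0],[0,0,60,0,0,0],[0,0,85,0,0,0]]}}

```text
clock: 22.85
eef_pos: [615.1, -194.6, 120.9]
orientation: [0.716, -0.698, -0.0, -0.0]
contact_force: [-0.4, 0.2, -1.3]
grip_width: 22.5
grip_force: 39.6
```

Call:
{"method": "drive_tool", "body": {"commands": [[0,0,20,0,0,0],[0,0,35,0,0,0],[0,0,42,0,0,0],[0,0,45,0,0,0],[0,0,45,0,0,0]]}}

```text
clock: 23.27
eef_pos: [615.7, -195.3, 76.9]
orientation: [0.716, -0.698, -0.0, 0.0]
contact_force: [0.2, -0.9, -0.7]
grip_width: 22.7
grip_force: 39.6
```

Call:
{"method": "drive_tool", "body": {"commands": [[0,0,1.5,0,0,0],[0,0,3,0,0,0],[0,0,3,0,0,0]]}}

```text
clock: 23.52
eef_pos: [616.1, -196.1, 74.6]
orientation: [0.716, -0.699, 0.0, -0.0]
contact_force: [-0.5, 0.3, -1.9]
grip_width: 22.5
grip_force: 39.6
```

Call:
{"method": "drive_tool", "body": {"commands": [[0,0,0,0,0,0],[0,0,0,0,0,0],[0,0,0,0,0,0],[0,0,-15,0,0,0],[0,0,-40,0,0,0]], "claw": -0.2}}

```text
clock: 23.93
eef_pos: [614.2, -196.1, 111.9]
orientation: [0.715, -0.699, -0.002, 0.001]
contact_force: [-0.1, 0.3, 0.2]
grip_width: 34.0
grip_force: 0.0
```

Call:
{"method": "drive_tool", "body": {"commands": [[0,0,-40,0,0,0],[-10,0,-80,0,0,0],[-45,0,-100,0,0,0],[-65,0,-120,0,0,0],[-65,0,-120,0,0,0]]}}

```text
clock: 24.35
eef_pos: [616.7, -128.7, 239.9]
orientation: [0.716, -0.698, 0.003, -0.003]
contact_force: [0.0, -0.7, 0.9]
grip_width: 34.2
grip_force: 0.0
```

Run:
```python
from h import *
c=grab('wrist'); c=grab('wrist'); s=readout.sense(); print({k:np.round(s[k],2) for k in ('clock','eef_pos','contact_force','grip_width')})
P=cloud(c).reshape(-1,3); print(fitbasket(P)); cv2.imwrite('pics/w5.png',c['frame']); 
for x,y in [(618,-276),(552,-277),(616,-196)]:
    q=P[(P[:,2]>70)&(P[:,2]<88)&(abs(P[:,0]-x)<20)&(abs(P[:,1]-y)<20)]; print(q.mean(0).round(1),len(q))
print([ (n,[fitbottle(cloud(grab(n)),t) for t in [(437,214.7),(434.4,326.8),(576.2,333)]]) for n in ('scene','side')])
```

```text
{'clock': np.float64(24.45), 'eef_pos': array([ 614.91, -130.33,  235.47]), 'contact_force': array([-1.27,  0.26, -0.25]), 'grip_width': np.float64(34.27)}
{'knob': [[461.2, -239.6], [15.4, 13.5], 1.26, np.float64(142.0), 619], 'rim': [[595.0, -210.3], [146.3, 135.0], 1.7, 3674]}
[ 617.9 -274.2   78.5] 714
[ 552.3 -275.9   78.3] 742
[ 615.  -196.9   78.8] 606
[('scene', ['none', 'none', 'none']), ('side', ['none', 'none', 'none'])]
```

View pics/w5.png

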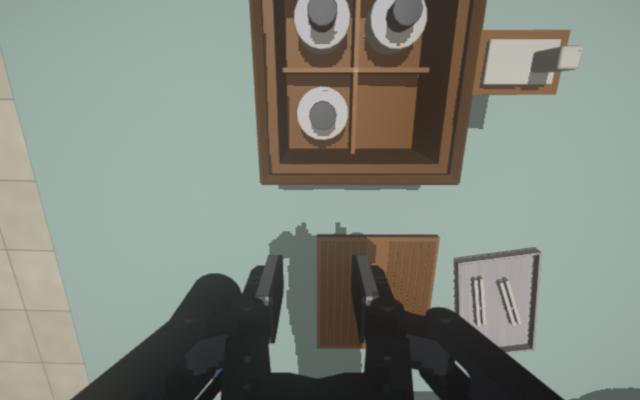

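All three bottles stand upright in separate cells: caps at (322,12), (407,12) and (323,115), tops at 78.5 mm. The lid lies at (378,290). Going back to the lid.

Call:
{"method": "drive_tool", "body": {"commands": [[-35,15,0,0,0,0],[-70,30,0,0,0,0],[-105,45,30,0,0,0],[-140,60,60,0,0,0],[-163,71,95,0,0,0]], "claw": 0.1}}

```text
clock: 25.17
eef_pos: [543.4, 22.8, 150.5]
orientation: [0.715, -0.699, 0.001, -0.001]
contact_force: [1.4, -0.3, -0.4]
grip_width: 46.7
grip_force: 0.0
```

Call:
{"method": "drive_tool", "body": {"commands": [[0,0,0,0,0,0],[0,0,0,0,0,0],[0,0,0,0,0,0]]}}

```text
clock: 25.42
eef_pos: [544.0, 21.3, 150.4]
orientation: [0.716, -0.698, 0.0, 0.0]
contact_force: [0.8, -0.3, 0.5]
grip_width: 47.2
grip_force: 0.0
```

Run:
```python
from h import *
c=grab('wrist'); s=readout.sense(); print({k:np.round(s[k],2) for k in ('clock','eef_pos','orientation','contact_force','grip_width')})
q=cloud(c).reshape(-1,3); 
h=q[(q[:,2]>36)&(q[:,2]<50)&(abs(q[:,0]-540)<60)&(abs(q[:,1]-30)<90)]
print(cv2.minAreaRect(h[:,:2].astype(np.float32)),np.percentile(h[:,2],[50,98]))
h=q[(q[:,2]>6)&(q[:,2]<16)&(abs(q[:,0]-540)<100)&(abs(q[:,1]-30)<110)]
print(cv2.minAreaRect(h[:,:2].astype(np.float32)))
```

```text
{'clock': np.float64(25.47), 'eef_pos': array([544.5 ,  21.13, 150.87]), 'orientation': array([ 0.72, -0.7 ,  0.  , -0.  ]), 'contact_force': array([0.25, 0.92, 0.19]), 'grip_width': np.float64(47.26)}
((540.3981323242188, 29.44266128540039), (19.927539825439453, 78.89754486083984), 1.6879972219467163) [42.64389563 44.1413818 ]
((526.7291870117188, 29.897998809814453), (175.98153686523438, 168.19520568847656), 1.4889224767684937)
```

Call:
{"method": "drive_tool", "body": {"commands": [[-9.3,4.2,20,0,0,0],[-9.3,4.2,50,0,0,0],[-9.3,4.2,85,0,0,0],[-9.3,4.2,105,0,0,0],[-9.3,4.2,114,0,0,0]]}}

```text
clock: 25.88
eef_pos: [538.6, 29.4, 34.2]
orientation: [0.715, -0.699, -0.001, 0.001]
contact_force: [-0.4, 0.5, 0.7]
grip_width: 46.9
grip_force: 0.0
```

Call:
{"method": "drive_tool", "body": {"commands": [[0,0,0,0,0,0],[0,0,0,0,0,0]]}}

```text
clock: 26.05
eef_pos: [540.1, 30.4, 37.1]
orientation: [0.715, -0.699, 0.0, -0.0]
contact_force: [0.9, -0.6, 0.3]
grip_width: 46.9
grip_force: 0.0
```

Call:
{"method": "drive_tool", "body": {"commands": [[0,0,0,0,0,0],[0,0,0,0,0,0],[0,0,0,0,0,0],[0,0,0,0,0,0],[0,0,0,0,0,0]], "claw": -1, "grip_force": 60}}

```text
clock: 26.47
eef_pos: [540.3, 31.1, 38.1]
orientation: [0.716, -0.698, 0.001, -0.001]
contact_force: [0.6, -1.1, 6.9]
grip_width: 18.8
grip_force: 60.4
```

Call:
{"method": "drive_tool", "body": {"commands": [[0,0,-10,0,0,0],[0,0,-40,0,0,0],[0,0,-80,0,0,0],[0,0,-120,0,0,0],[0,0,-160,0,0,0]]}}

```text
clock: 26.88
eef_pos: [538.2, 30.5, 199.0]
orientation: [0.716, -0.699, -0.0, -0.0]
contact_force: [1.1, 1.2, -2.0]
grip_width: 18.9
grip_force: 59.2
```

Call:
{"method": "drive_tool", "body": {"commands": [[35,-5,0,0,0,0],[74,-10,0,0,0,0],[114,-16,0,0,0,0],[154,-22,0,0,0,0],[194,-28,0,0,0,0]]}}

```text
clock: 27.3
eef_pos: [571.4, -164.1, 197.7]
orientation: [0.716, -0.698, 0.0, -0.001]
contact_force: [1.1, 0.2, -0.9]
grip_width: 18.7
grip_force: 59.5
```

Call:
{"method": "drive_tool", "body": {"commands": [[35,-5,0,0,0,0],[60,-8,0,0,0,0],[74.4,-9.5,0,0,0,0],[74.4,-9.5,0,0,0,0],[74.4,-9.5,0,0,0,0]]}}

```text
clock: 27.72
eef_pos: [582.5, -237.0, 196.5]
orientation: [0.715, -0.699, -0.0, -0.0]
contact_force: [-0.1, 0.9, -1.0]
grip_width: 18.6
grip_force: 59.5
```

Call:
{"method": "drive_tool", "body": {"commands": [[0,0,20,0,0,0],[0,0,40,0,0,0],[0,0,48,0,0,0],[0,0,50,0,0,0],[0,0,50,0,0,0]]}}

```text
clock: 28.13
eef_pos: [582.9, -235.8, 146.3]
orientation: [0.716, -0.698, -0.0, 0.0]
contact_force: [0.0, 1.0, -0.2]
grip_width: 18.7
grip_force: 59.3
```

Run:
```python
from h import *
c=grab('wrist'); c=grab('wrist'); s=readout.sense(); print({k:np.round(s[k],2) for k in ('clock','eef_pos','contact_force','ft_torque','grip_width')}, R.from_quat(s['orientation']).as_matrix().round(4).tolist())
q=cloud(c).reshape(-1,3); print(fitbasket(q))
cv2.imwrite('pics/w6.png',c['frame'])
```

```text
{'clock': np.float64(28.23), 'eef_pos': array([ 583.71, -236.29,  147.48]), 'contact_force': array([-0.46, -1.39, -1.67]), 'ft_torque': array([-0.01, -0.02, -0.04]), 'grip_width': np.float64(19.08)} [[0.0251, -0.9997, 0.0015], [-0.9997, -0.0251, -0.0005], [0.0005, -0.0014, -1.0]]
{'handle': [[584.8, -259.9], [42.3, 34.6], 1.42, np.float64(139.0), np.float64(138.6)], 'knob': [[461.3, -240.1], [14.6, 15.0], 89.57, np.float64(141.9), 1034], 'rim': [[593.6, -238.0], [151.5, 183.2], 1.46, 6636]}
```

View pics/w6.png

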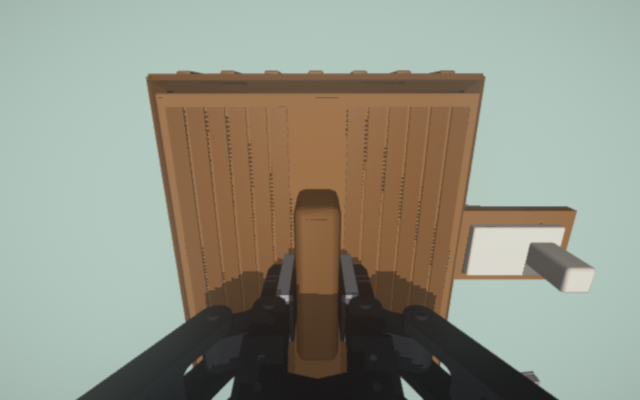

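The lid is square over the recess: the side gaps at (155,90) and (478,90) look even. Lowering slowly.

Call:
{"method": "drive_tool", "body": {"commands": [[0,0,4,0,0,0],[0,0,8,0,0,0],[0,0,11,0,0,0],[0,0,13,0,0,0],[0,0,14,0,0,0]]}}

```text
clock: 28.65
eef_pos: [582.9, -236.7, 131.9]
orientation: [0.716, -0.699, -0.0, 0.0]
contact_force: [-0.6, 0.4, -0.9]
grip_width: 18.7
grip_force: 59.3
```

Call:
{"method": "drive_tool", "body": {"commands": [[0,0,1,0,0,0],[0,0,2,0,0,0],[0,0,3,0,0,0],[0,0,3,0,0,0]]}}

```text
clock: 28.98
eef_pos: [582.9, -236.8, 130.1]
orientation: [0.716, -0.699, 0.0, -0.0]
contact_force: [-1.5, 1.9, 5.1]
grip_width: 19.0
grip_force: 60.2
```

Call:
{"method": "drive_tool", "body": {"commands": [[0,0,0,0,0,0],[0,0,0,0,0,0],[0,0,0,0,0,0],[0,0,-20,0,0,0],[0,0,-60,0,0,0]], "claw": 0.1}}

```text
clock: 29.4
eef_pos: [580.1, -235.9, 184.6]
orientation: [0.715, -0.699, -0.004, 0.003]
contact_force: [0.8, 0.8, -0.2]
grip_width: 46.8
grip_force: 0.0
```

Call:
{"method": "drive_tool", "body": {"commands": [[0,30,-12,0,0,0],[0,70,-12,0,0,0],[0,108,-12,0,0,0],[0,122.5,-12,0,0,0],[0,122.5,-12,0,0,0]], "claw": 0.0}}

```text
clock: 29.82
eef_pos: [457.2, -239.6, 201.9]
orientation: [0.715, -0.699, 0.0, -0.0]
contact_force: [0.1, -0.1, -0.2]
grip_width: 42.9
grip_force: 0.0
```

Run:
```python
from h import *
c=grab('wrist'); c=grab('wrist'); s=readout.sense(); print({k:np.round(s[k],2) for k in ('clock','eef_pos','contact_force')})
q=cloud(c).reshape(-1,3); print(fitbasket(q))
t=q[(q[:,2]>95)&(q[:,2]<110)&(abs(q[:,1]+237)<75)&(abs(q[:,0]-584)<65)]
A=np.c_[t[:,:2]-[584,-237],np.ones(len(t))]; x=np.linalg.lstsq(A,t[:,2],rcond=None)[0]; print('lid plane',x,np.std(A@x-t[:,2]))
cv2.imwrite('pics/w7.png',c['frame'])
```

```text
{'clock': np.float64(29.92), 'eef_pos': array([ 460.49, -239.83,  201.97]), 'contact_force': array([ 0.12, -0.49, -0.55])}
{'handle': [[583.1, -238.0], [20.4, 79.8], 1.47, np.float64(137.1), np.float64(135.7)], 'knob': [[460.9, -240.4], [13.5, 14.1], 1.57, np.float64(142.1), 467], 'rim': [[593.9, -236.0], [151.9, 186.7], 1.34, 41093]}
lid plane [5.87498150e-04 5.16200681e-04 1.03812065e+02] 0.8624901216496648
```

View pics/w7.png

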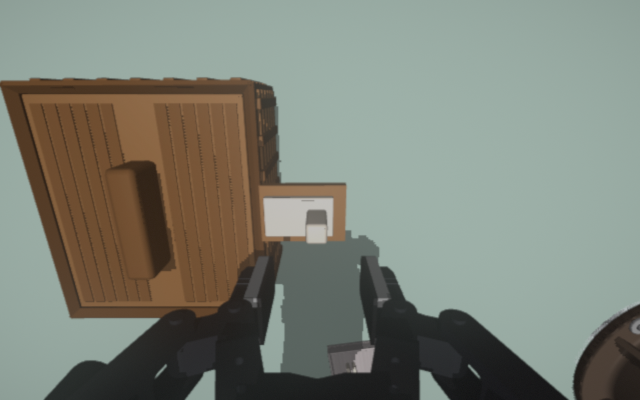

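The lid lies flat in its recess at (140,200), and the knob is at (316,225) between the fingers. Closing the latch.

Call:
{"method": "drive_tool", "body": {"commands": [[0,0,25,0,0,0],[0,0,50,0,0,0],[0,0,62,0,0,0],[0,0,64,0,0,0],[0,0,64,0,0,0]]}}

```text
clock: 30.33
eef_pos: [460.9, -239.6, 136.3]
orientation: [0.716, -0.698, -0.001, 0.001]
contact_force: [0.6, -0.6, 0.0]
grip_width: 42.5
grip_force: 0.0
```

Call:
{"method": "drive_tool", "body": {"commands": [[0,0,0,0,0,0],[0,0,0,0,0,0],[0,0,0,0,0,0],[0,0,0,0,0,0],[0,0,0,0,0,0]], "claw": -1, "grip_force": 30}}

```text
clock: 30.75
eef_pos: [461.4, -239.8, 138.3]
orientation: [0.716, -0.698, 0.001, -0.001]
contact_force: [0.3, 1.4, 5.0]
grip_width: 13.0
grip_force: 31.7
```

Call:
{"method": "drive_tool", "body": {"commands": [[0,-6,0,0,0,0],[0,-13,0,0,0,0],[0,-19,0,0,0,0],[0,-24,0,0,0,0],[0,-24,0,0,0,0]]}}

```text
clock: 31.17
eef_pos: [486.1, -239.2, 138.3]
orientation: [0.716, -0.698, 0.001, -0.001]
contact_force: [0.8, 1.1, 5.3]
grip_width: 13.6
grip_force: 31.8
```

Call:
{"method": "drive_tool", "body": {"commands": [[0,-1,0,0,0,0],[0,-1,0,0,0,0]]}}

```text
clock: 31.33
eef_pos: [486.3, -239.1, 138.2]
orientation: [0.716, -0.698, 0.001, -0.0]
contact_force: [-1.1, 0.9, 7.7]
grip_width: 13.3
grip_force: 32.0
```

Force along x has stopped rising freely, so the latch should be at or near its stop. I'll nudge it 1 mm further, release, retreat and check.

Call:
{"method": "drive_tool", "body": {"commands": [[0,-1,0,0,0,0],[0,-1,0,0,0,0]]}}

```text
clock: 31.5
eef_pos: [486.4, -239.1, 138.2]
orientation: [0.716, -0.698, 0.0, 0.0]
contact_force: [-4.0, 1.3, 9.3]
grip_width: 13.0
grip_force: 32.3
```

Call:
{"method": "drive_tool", "body": {"commands": [[0,0,0,0,0,0],[0,0,0,0,0,0],[0,0,0,0,0,0],[0,0,-25,0,0,0],[0,0,-60,0,0,0]], "claw": 0.0}}

```text
clock: 31.92
eef_pos: [484.4, -238.5, 194.7]
orientation: [0.715, -0.699, -0.003, 0.002]
contact_force: [1.4, 0.1, -0.1]
grip_width: 42.9
grip_force: 0.0
```

Run:
```python
from h import *
c=grab('wrist'); c=grab('wrist'); s=readout.sense(); print({k:np.round(s[k],2) for k in ('clock','eef_pos','contact_force')})
q=cloud(c).reshape(-1,3); print(fitbasket(q))
c=grab('side'); print(fitbasket(cloud(c))); cv2.imwrite('pics/e.png',cv2.resize(c['frame'][80:280,200:460],None,fx=2.5,fy=2.5))
```

```text
{'clock': np.float64(32.02), 'eef_pos': array([ 489.31, -239.89,  202.22]), 'contact_force': array([ 1.61, -0.37, -0.75])}
{'handle': [[583.1, -238.2], [19.9, 79.1], 1.25, np.float64(137.1), np.float64(135.6)], 'knob': [[487.2, -239.5], [13.7, 14.4], 1.71, np.float64(142.2), 474], 'rim': [[594.2, -236.8], [151.3, 186.4], 0.95, 38706]}
{'handle': [[583.7, -236.7], [21.1, 80.9], 1.5, np.float64(136.5), np.float64(135.4)], 'knob': [[487.5, -237.1], [14.7, 13.9], 7.16, np.float64(140.9), 22], 'rim': [[594.2, -236.5], [147.8, 190.0], 0.67, 1284]}
```

View pics/e.png

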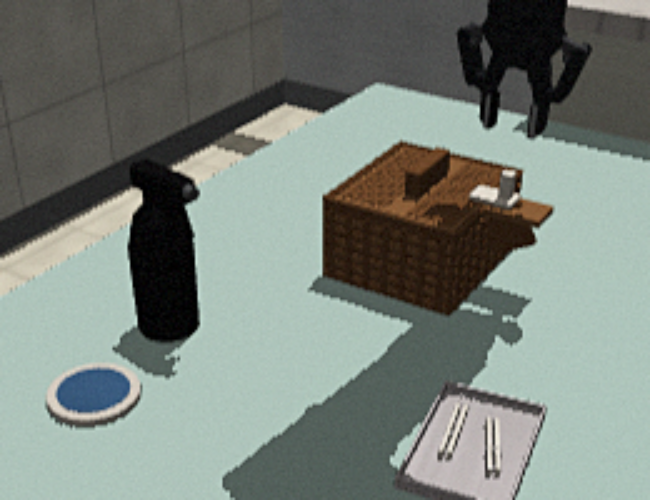

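The side view shows the lid flush, the latch home at (495,190), the gripper clear, and the spray bottle and coaster untouched. The latch travelled 26 mm and met its stop, so I'm handing in.

```bash
python3 -c "
from cell import ctrl; print(ctrl.job_done())"
```

```text
the job is handed in; nothing more can be done
None
```

The job is handed in, though no verdict came back: my last camera checks showed the three small bottles upright in separate cells, the lid flat in its recess, the latch pushed home against its stop, and the spray bottle and coaster apparently undisturbed.

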